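# Pop the yellow-capped spice jar out of its block

### The arm

A 6-joint arm with a two-finger parallel gripper is mounted at the origin on a cart in front of the work surface, level with it; the furniture and walls round the work are solid. World frame = base frame: x ahead of the robot, y to its left, z up, the work surface at z = 0. Lengths are in m, angles in degrees, forces in N, time in s.
With the tool pointing down it reaches from about 0.25 to 0.725 m from the base axis. Payload 9.7 kg.
Tool frame: the origin (TCP) lies midway between the tips of the shut fingers; the grasp point (between the pads) lies bot.hold_point_z behind it (bot.hold_point_z is the distance from the TCP to the grasp point, in m); z points along the fingers, y is the line along which they close (so a half turn about z gives the same grasp; the last joint's range is limited). The gripper opens to 85 mm and grips with 20 to 120 N. Pads are 22 mm wide; open, the fingers measure 114 mm over their backs; the gripper's body (76 mm by 85 mm) begins 54 mm behind the grasp point. The pads swing forward as they close: fully open they stand 13 mm farther back than shut.
Start: joints at [-68.468, 4.979, 10.078, 95.1, 0, 90], TCP at [0.202, -0.512, 0.231] pointing down, gripper open.
Joint ranges: [-179.16, 179.16], [-48.56, 103.87], [-65.8, 70.77], [-126.05, 130.52], [-82.76, 87.17], [-180, 180]. Speed limits (degrees/s): [127.2, 127.2, 147.25, 180, 180, 180].

### API

Orientations are given as [roll, pitch, yaw] about the fixed x, y, z axes, in that order (R = Rz(yaw) Ry(pitch) Rx(roll)).
In Python, from workcell import bot, camera, camera_model, ticket gives the robot as it stands.
- The arm moves only by the tool send_rows, never from a script. Its argument "targets" is text: rows parted by semicolons, each of 5 numbers parted by spaces: the shift along the tool's x, y, z in mm, then the turn about the tool's z in degrees, then the closure in counts, from 0 (fully open) to 255 (shut). A call has 1 to 20 rows; each row is the pose to reach, as a shift and turn from the pose commanded when the call began, along the tool's axes at that moment; what a row does not reach only later rows make up. A row lasts 1/8 s, in which the tool goes at most 62.5 mm and 10.7 degrees, less where a joint would pass 70% of its speed; a pose out of reach is approached as far as the arm can. A call with a gripper value outside its range is refused whole. The fingers move at their own pace and stop on an object; "newtons" is the grip in N (left out, the last holds). Time passes only in rows, so rows that repeat a pose let the fingers close. It gives the time, the measured TCP pose, the force, the opening and the grip force at its end, in the units of the state.
- bot.get_obs(): the state, without advancing time (a new reading comes with each control period).
- camera(name): name is "scene" or "top" or "wrist"; returns the picture (400x640x3 uint8, blue, green, red); there is no depth.
- camera_model(name): a dict with "K" (3x3 intrinsics, pixels), "pose" (4x4, takes a point from camera to world coordinates); the wrist camera has in their place "T_tool_cam" (4x4, takes a point from camera to tool coordinates, whose origin is the TCP and whose axes are the flange's). Camera axes: x right, y down, z forward; pixel columns grow to the right and rows downward; lengths in m; the calibration is good to about 2 mm. The wrist camera is an equidistant fisheye: a pixel r from the principal point sees the ray r / f radians off the axis. A picture is of the moment at which its call begins: read the wrist's pose just before it. camera_model takes no time and is no camera call.
- ticket.job_done(): hands the job in; it is judged then, once.
The state is a dict: "time": time; "q": joint angles; "qd": joint speeds; "joint_efforts": joint torques, N m; "ee_pos": TCP position; "tcp_rot": TCP orientation; "wrist_force": force on the tool from outside, world axes, zero at the start; "torque": the same for the moment, N m; "opening": finger opening in m; "grasp_force": force on a finger pad.
Only numpy, scipy, OpenCV 4.12 (cv2) and the standard library are available. Lean on these libraries where they do the work, as an engineer would, in place of code of your own. Each camera call takes 0.05 s, during which the arm holds its last target. There are 200 camera calls.

### The job

The wooden block holds two spice jars sunk in push-to-release wells. Press the yellow-capped jar in until it springs up and let go of it, then lift it out and stand it upright on the broad part of the chopping board. Leave the dark-capped jar sunk in the block.

Things in the scene. Friction and masses are not known exactly. Their poses are not given: they have to be found in the camera images.
- yellow_cap_jar: Clear spice jar of square section, 41 x 41 x 96 mm, 0.08 to 0.15 kg, with a flat-topped, round, mustard-yellow cap (41 mm across, top 20 mm, blue disc on top). Origin at the centre of its underside, z up, sides along x and y. It stands loose on the sprung floor of either well of the block; sunk, its cap stands 8 mm out of the block; sprung up, 53 mm. It lifts straight out.
- dark_cap_jar: Clear spice jar with a dark brown cap (green disc on top), 44 mm wide, 105 mm tall, in the other well; sunk, its cap stands 17 mm out of the block. Origin at the centre of its underside. It is to stay sunk.
- jar_block: Light wooden block, fixed, 100 (x) x 184 (y) x 108 mm high, origin at the centre of its underside; square wells 48 mm wide, black-rimmed, at y = -40 and +40 mm, floor at 20 mm. A jar pressed down 4 mm or more (3 N, while moving up to 6 N; solid stop at 7 mm), then let go, is lifted 45 mm above its sunk height within a second as its floor springs up; the floor then stays up. Jars' axes lie along the block's.
- board: Dark wooden chopping board lying flat and fixed on the worktop, 185 (x) x 290 (y) x 16 mm thick, of which the last 75 mm at -y are its narrow handle. Origin at the centre of the whole 185 x 290 mm outline, on the underside, z up; so the broad blade runs from y = -70 to +145 mm, its middle at y = +37 mm.
Mind the look-alikes: they are no part of the job. Leave any red look-alike of the yellow_cap_jar alone.

How it is judged (in metres and radians):
On the way:
1. the yellow-capped jar stands sprung up in its well, 38 to 52 mm higher than at the start, touched by no finger (height (world z) of yellow_cap_jar between 0.058 and 0.072 m and linear speed of yellow_cap_jar below 0.03 m/s and contact force between each of the arm, the fingers and yellow_cap_jar below 0.1 N), for 0.1 s.
At the end, for the whole second after the job is handed in: The yellow-capped jar stands upright (within 0.15 rad) and still on the blade of the chopping board, its centre within 90 mm of the board's long middle line and between y = -70 and +140 mm along it; the dark-capped jar is still sunk in the block (less than 10 mm above where it stood) (x of yellow_cap_jar in the frame of board between -0.09 and 0.09 m and y of yellow_cap_jar in the frame of board between -0.07 and 0.14 m and z of yellow_cap_jar in the frame of board between 0.012 and 0.022 m and angle between yellow_cap_jar's own z axis and vertical below 0.15 rad and linear speed of yellow_cap_jar below 0.02 m/s and height (world z) of dark_cap_jar below 0.03 m); the robot touches nothing.
It fails at once if the dark-capped jar comes up by more than 15 mm (height (world z) of dark_cap_jar above 0.035 m).
It also fails if it takes over 50 s, if anything falls off the work surface, if the arm or the gripper's body presses on something with over 40 N, if the wrist force passes 120 N, or if a joint passes its speed limit or range.

## Working session

There is one attempt and no reset: what is moved stays moved. The work goes in short steps, Python scripts to look and compute and a tool call to move; the robot and the scene stay as the last step left them, time stands still between calls to the robot, and variables do not carry over. Pictures are saved under pics/ and viewed, at most 10 in all, crops included, and the job is handed in when it is done.

Besides the shell and the picture viewer there is one more tool, called after "Call:" as name(argument=value, ...), one argument or row to a line, values as JSON. send_rows: Moves the arm, as the interface text tells. Its arguments: {"type":"object","properties":{"targets":{"type":"string"},"newtons":{"type":"number"}},"required":["targets"]}

```bash
mkdir -p pics; python3 - <<'E'
from workcell import bot,camera,camera_model
import cv2,numpy as np
o=bot.get_obs();print(o['time'],o['ee_pos'],o['tcp_rot'],o['opening'],bot.hold_point_z)
for n in("scene","top"):
    cv2.imwrite(f"pics/{n}0.png",camera(n));m=camera_model(n);print(n,m['K'],np.round(m['pose'],4))
print(camera_model("wrist"))
E
```

```text
0.0 [ 0.20176065 -0.51140562  0.23058258] [-1.79923810e+02  1.48228086e-03  2.15318903e+01] 0.08526062723773695 0.0187
scene [[479.72050374   0.         323.60879514]
 [  0.         479.72050374 197.19739955]
 [  0.           0.           1.        ]] [[-0.8557 -0.2827  0.4334 -0.0083]
 [-0.5174  0.455  -0.7248  0.7689]
 [ 0.0077 -0.8444 -0.5356  0.6193]
 [ 0.      0.      0.      1.    ]]
top [[387.38128382   0.         314.99616102]
 [  0.         387.38128382 200.60090048]
 [  0.           0.           1.        ]] [[-0.0206 -0.9854  0.1689  0.3192]
 [-0.9993  0.0253  0.0258 -0.0118]
 [-0.0297 -0.1682 -0.9853  1.0001]
 [ 0.      0.      0.      1.    ]]
{'K': array([[309.70691629,   0.        , 317.16113487],
       [  0.        , 309.70691629, 193.58581372],
       [  0.        ,   0.        ,   1.        ]]), 'T_tool_cam': array([[-5.21929925e-05, -9.62100190e-01, -2.72696208e-01,
         6.79550503e-02],
       [ 9.99999830e-01,  1.08197751e-04, -5.73128836e-04,
        -1.11768091e-03],
       [ 5.80912478e-04, -2.72696192e-01,  9.62100021e-01,
        -1.43313949e-01],
       [ 0.00000000e+00,  0.00000000e+00,  0.00000000e+00,
         1.00000000e+00]])}
```

View pics/top0.png

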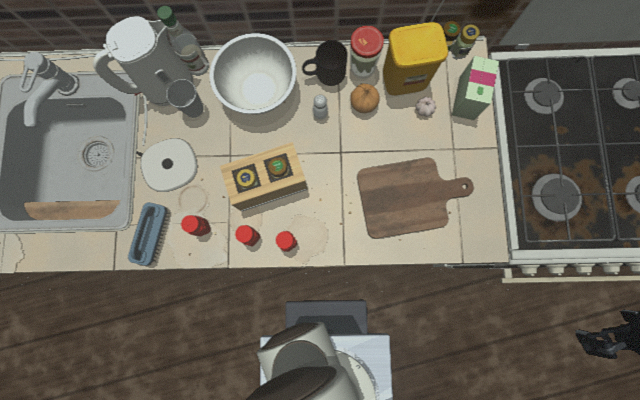

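View pics/scene0.png

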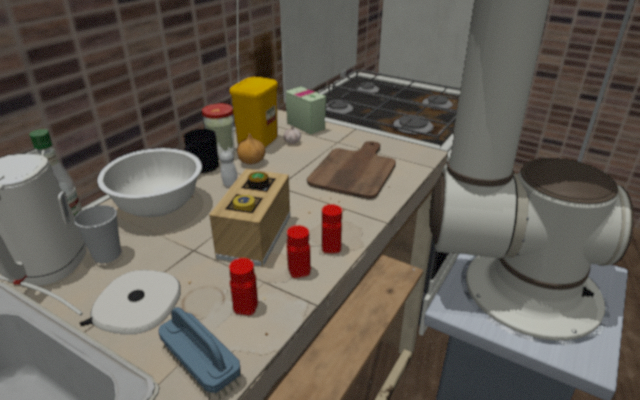

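The top view shows the block's two wells: a yellow cap with a blue disc at (246,177) and a dark cap with a green disc at (278,166). Things that could be mistaken for the target are:
- the red jars at (195,225), (246,235) and (286,240)
- the back-row jars at (452,30) and (470,33)
- the yellow canister at (415,58)

I choose (246,177). The board's blade spans about x 358–450, with its handle toward (470,187).

```bash
python3 - <<'E'
import cv2,numpy as np
a=cv2.imread('pics/top0.png')
c=cv2.resize(a[135:215,210:320],None,fx=7,fy=7,interpolation=cv2.INTER_CUBIC)
cv2.imwrite('pics/crop1.png',c)
E
```

```text
(no output)
```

View pics/crop1.png

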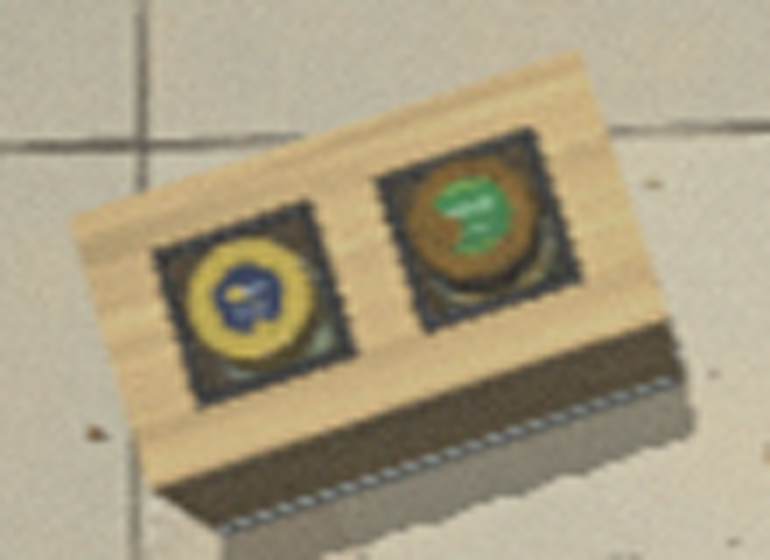

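The crop confirms the choice: yellow cap with blue disc, centre at crop (251,300), and dark cap with green disc at (473,220). The block-top corners are at (75,215), (583,52), (667,320) and (153,488).

```bash
cat >h.py <<'E'
from workcell import bot,camera,camera_model
import cv2,numpy as np
from scipy.spatial.transform import Rotation as R
def back(n,uv,z):
    m=camera_model(n);P=m['pose'];uv=np.atleast_2d(uv).astype(float)
    d=np.c_[uv,np.ones(len(uv))]@np.linalg.inv(m['K']).T@P[:3,:3].T
    return P[:3,3]+d*((z-P[2,3])/d[:,2])[:,None]
def shift(target):
    o=bot.get_obs();r=R.from_euler('xyz',o['tcp_rot'],degrees=True)
    return o['ee_pos'],r.inv().apply(np.array(target)-o['ee_pos'])*1000
E
python3 - <<'E'
from h import *
f=lambda p:(np.array(p)+.5)/7-.5+[210,135]
c=back('top',f([(75,215),(583,52),(667,320),(153,488)]),.108)
print('corners',c.round(4),'sides',[np.linalg.norm(c[i]-c[i-1]).round(4) for i in range(4)])
ctr=c.mean(0);v=(c[0]-c[1]+c[3]-c[2]);yaw=np.degrees(np.arctan2(v[1],v[0]));print('ctr',ctr,'block +-y dir angle',yaw)
y=back('top',f((251,300)),.116);d=back('top',f((473,220)),.125);print('yellow',y,'dark',d,np.linalg.norm((y-d)[0,:2]))
u=v/np.linalg.norm(v);print('wells',ctr+.04*u,ctr-.04*u)
b=back('top',[(358,168),(437,157),(450,233),(368,238),(404,198),(466,187)],.016);print('board',b.round(3))
# scene check
m=camera_model('scene');Pi=np.linalg.inv(m['pose'])
for p in [ctr+.04*u+[0,0,.008],b[4]]:
    q=m['K']@(Pi[:3,:3]@p+Pi[:3,3]);print('scene px',q[:2]/q[2])
print(shift([0,0,0]))
E
```

```text
corners [[0.5636 0.2364 0.108 ]
 [0.6163 0.0618 0.108 ]
 [0.5213 0.0345 0.108 ]
 [0.4684 0.208  0.108 ]] sides [np.float64(0.0994), np.float64(0.1823), np.float64(0.0988), np.float64(0.1815)]
ctr [0.54239707 0.13516448 0.108     ] block +-y dir angle 106.89009952886451
yellow [[0.53022621 0.17390801 0.116     ]] dark [[0.55339804 0.09780822 0.125     ]] 0.07954943355143078
wells [0.5307756  0.17343903 0.108     ] [0.55401855 0.09688993 0.108     ]
board [[ 0.571 -0.1    0.016]
 [ 0.595 -0.306  0.016]
 [ 0.396 -0.324  0.016]
 [ 0.389 -0.118  0.016]
 [ 0.489 -0.214  0.016]
 [ 0.513 -0.374  0.016]]
scene px [242.96237145 198.09647838]
scene px [353.78324352 167.15082543]
(array([ 0.2018    , -0.51142883,  0.23065755]), array([-1.85010762e-03, -5.49529230e+02,  2.31307615e+02]))
```

Positions agree: the block sides measure 99 x 182 mm against 100 x 184, the caps are 80 mm apart, and the cap lies over its well. I'll move above the yellow cap with fingers shut and tool y along block x (turn -85.4).

Call:
send_rows(
  targets="557 -517 30 -85.4 255;557 -517 30 -85.4 255;557 -517 30 -85.4 255;557 -517 30 -85.4 255;557 -517 30 -85.4 255;557 -517 30 -85.4 255;557 -517 30 -85.4 255;557 -517 30 -85.4 255;557 -517 30 -85.4 255;557 -517 30 -85.4 255;557 -517 30 -85.4 255;557 -517 30 -85.4 255;557 -517 30 -85.4 255;557 -517 30 -85.4 255;557 -517 30 -85.4 255;557 -517 30 -85.4 255;557 -517 30 -85.4 255;557 -517 30 -85.4 255",
)

```text
time: 2.35
ee_pos: [0.5302, 0.1733, 0.2015]
tcp_rot: [180.0, -0.0, 106.9]
wrist_force: [-1.0, 0.4, 0.5]
opening: -0.0
grasp_force: 0.0
```

```bash
python3 - <<'E'
from h import *
o=bot.get_obs();print(o['time'],o['q'],o['tcp_rot'],o['wrist_force'],o['opening']);p,s=shift([.5305,.1737,.125]);print(p,s)
m=camera_model('wrist');im=camera('wrist');T=np.eye(4);T[:3,:3]=R.from_euler('xyz',o['tcp_rot'],degrees=True).as_matrix();T[:3,3]=p
W=np.linalg.inv(T@m['T_tool_cam'])
def px(P):
    c=W[:3,:3]@P+W[:3,3];r=m['K'][0,0]*np.arctan2(np.hypot(*c[:2]),c[2]);return m['K'][:2,2]+r*c[:2]/np.hypot(*c[:2])
u=px(np.array([.5305,.1737,.116]));t=px(p);print('cap px',u,'dark',px(np.array([.5537,.0973,.125])),'tip',t)
cv2.circle(im,tuple(u.round().astype(int).tolist()),2,(0,0,255),-1)
cv2.imwrite('pics/w1.png',im)
E
```

```text
2.35 [1.80996471e+01 5.49990872e+00 7.33149323e+00 9.18094359e+01
 1.55664430e-03 9.12067668e+01] [ 1.79977889e+02 -2.02276011e-03  1.06892881e+02] [-0.96651937  0.38525868  0.54727364] -2.710599089299005e-05
[0.53020699 0.17330289 0.20152934] [ 0.29213066  0.3662244  76.52950155]
cap px [319.26772367 199.97893196] dark [319.09242942 293.39288624] tip [319.5653684  249.15369079]
```

View pics/w1.png

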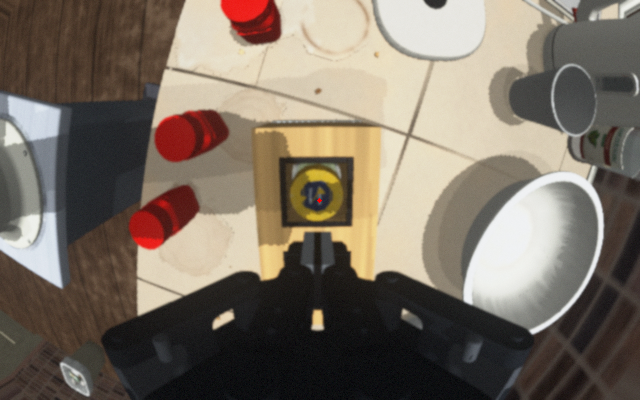

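The wrist view shows the yellow cap at (317,194), close to the predicted (319,200), with the dark jar hidden under the fingers. I'll shift about 2 mm along +x and descend close to the cap.

Call:
send_rows(
  targets="2 0 40 0 255;2 0 70 0 255;2 0 80 0 255;2 0 83 0 255;2 0 83 0 255",
)

```text
time: 3.02
ee_pos: [0.5301, 0.1758, 0.1194]
tcp_rot: [179.9, -0.0, 106.9]
wrist_force: [-0.9, 0.4, 0.2]
opening: -0.0001
grasp_force: 0.0
```

Call:
send_rows(
  targets="0 0 2 0 255;0 0 4 0 255;0 0 6 0 255;0 0 7 0 255;0 0 7 0 255",
)

```text
time: 3.65
ee_pos: [0.5297, 0.1757, 0.1113]
tcp_rot: [180.0, -0.0, 106.9]
wrist_force: [0.4, -0.0, 2.1]
opening: -0.0002
grasp_force: 0.9
```

Call:
send_rows(
  targets="0 0 1 0 255;0 0 1 0 255;0 0 1 0 255",
)

```text
time: 4.03
ee_pos: [0.5296, 0.1757, 0.1103]
tcp_rot: [-180.0, -0.0, 106.9]
wrist_force: [1.1, 0.2, 1.7]
opening: -0.0004
grasp_force: 0.9
```

Call:
send_rows(
  targets="0 0 -60 0 255;0 0 -100 0 255;0 0 -100 0 0;0 0 -100 0 0;0 0 -100 0 0;0 0 -100 0 0;0 0 -100 0 0;0 0 -100 0 0;0 0 -100 0 0;0 0 -100 0 0",
)

```text
time: 5.28
ee_pos: [0.5297, 0.1757, 0.2103]
tcp_rot: [180.0, -0.0, 106.9]
wrist_force: [0.1, -0.9, 0.2]
opening: 0.0854
grasp_force: 0.0
```

```bash
python3 - <<'E'
from h import *
o=bot.get_obs();print(o['ee_pos'],o['opening'])
a=cv2.resize(camera('scene')[140:290,180:330],None,fx=4,fy=4,interpolation=cv2.INTER_CUBIC)[:600]
w=camera('wrist')[100:300,220:420]
a=cv2.resize(a,(400,400));w=cv2.resize(w,(400,400));cv2.imwrite('pics/s2.png',np.hstack([a,w]))
E
```

```text
[0.52967209 0.17567551 0.21030372] 0.08540109975742695
```

View pics/s2.png

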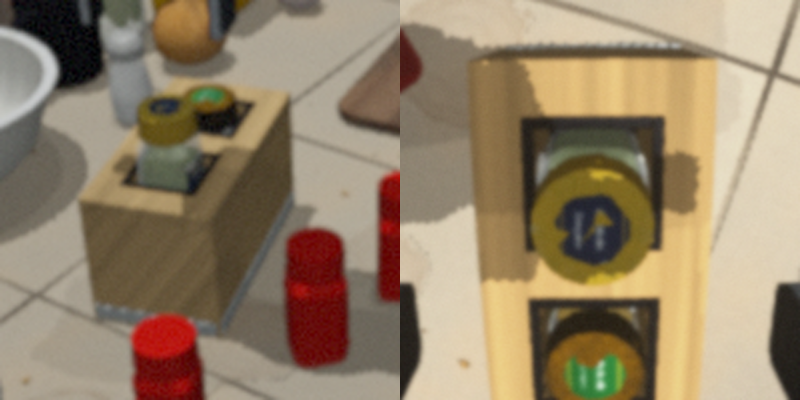

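The jar is sprung up: its cap and body stand well above the block in the scene view, and the dark jar is still sunk. The gripper straddles it in the wrist view, with the cap at crop (592,220), so I'll go down and grip.

Call:
send_rows(
  targets="0 0 40 0 0;0 0 75 0 0;0 0 90 0 0;0 0 94 0 0;0 0 94 0 0;0 0 94 0 255;0 0 94 0 255;0 0 94 0 255;0 0 94 0 255;0 0 94 0 255;0 0 94 0 255;0 0 94 0 255;0 0 94 0 255",
  newtons=40,
)

```text
time: 7.0
ee_pos: [0.5298, 0.1757, 0.1163]
tcp_rot: [180.0, -0.0, 106.9]
wrist_force: [0.8, 1.2, 0.9]
opening: 0.0405
grasp_force: 40.0
```

Call:
send_rows(
  targets="0 0 -8 0 255;0 0 -20 0 255;0 0 -35 0 255;0 0 -50 0 255;0 0 -70 0 255;0 0 -90 0 255;0 0 -110 0 255;0 0 -110 0 255;0 0 -110 0 255",
)

```text
time: 8.12
ee_pos: [0.5296, 0.1756, 0.2258]
tcp_rot: [-180.0, 0.0, 106.9]
wrist_force: [0.1, -0.4, -1.9]
opening: 0.0401
grasp_force: 40.5
```

```bash
python3 - <<'E'
from h import *
o=bot.get_obs();print(o['opening'],o['grasp_force'],o['wrist_force'],shift([.488,-.215,.08]))
a=camera('scene')[60:300,150:450];w=camera('wrist')
cv2.imwrite('pics/s3.png',np.hstack([cv2.resize(a,(400,320)),cv2.resize(w[:,70:570],(400,320))]))
E
```

```text
0.04011433775825233 40.46438191611742 [ 0.11978985 -0.35346992 -1.89399657] (array([0.52959572, 0.17562725, 0.2257976 ]), array([-361.57488759, -153.49785553,  145.87256534]))
```

View pics/s3.png

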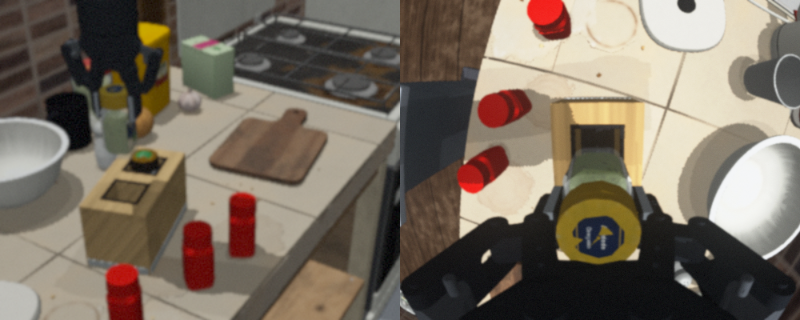

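The jar hangs upright in the gripper over the empty well, and the dark jar is still sunk (green disc at (145,157)). I'll carry it over the blade centre, then lower it.

Call:
send_rows(
  targets="-30 -13 0 0 255;-80 -34 0 0 255;-130 -55 0 0 255;-180 -76 0 0 255;-230 -98 0 0 255;-280 -119 0 0 255;-320 -136 0 0 255;-350 -149 0 0 255;-362 -153 0 0 255;-362 -153 0 0 255;-362 -153 60 0 255;-362 -153 110 0 255;-362 -153 140 0 255;-362 -153 150 0 255;-362 -153 154 0 255;-362 -153 154 0 255;-362 -153 154 0 255",
)

```text
time: 10.35
ee_pos: [0.4894, -0.2154, 0.0736]
tcp_rot: [179.9, 0.1, 106.9]
wrist_force: [-0.3, 0.1, -2.1]
opening: 0.0402
grasp_force: 40.6
```

```bash
python3 - <<'E'
from h import *
cv2.imwrite('pics/s4.png',cv2.resize(camera('scene')[90:240,270:470],(800,600)))
E
```

```text
(no output)
```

View pics/s4.png

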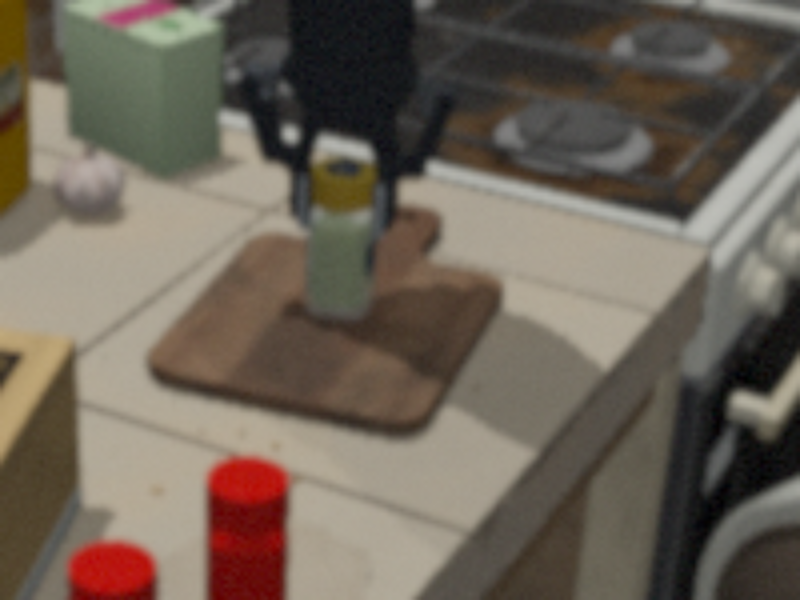

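The jar hangs upright just above the middle of the blade, its base at (338,315) in the crop. I'll lower it to contact.

Call:
send_rows(
  targets="0 0 2 0 255;0 0 4 0 255;0 0 5 0 255;0 0 6 0 255;0 0 6 0 255;0 0 6 0 255",
)

```text
time: 11.15
ee_pos: [0.4888, -0.2154, 0.0678]
tcp_rot: [180.0, 0.1, 106.9]
wrist_force: [-5.3, 1.1, 11.0]
opening: 0.0405
grasp_force: 42.0
```

Call:
send_rows(
  targets="0 0 -0.5 0 255;0 0 -0.5 0 200;0 0 -0.5 0 0;0 0 -0.5 0 0;0 0 -0.5 0 0;0 0 -0.5 0 0;0 0 -0.5 0 0;0 0 -0.5 0 0",
)

```text
time: 12.15
ee_pos: [0.4887, -0.2152, 0.0668]
tcp_rot: [-180.0, -0.0, 106.9]
wrist_force: [-0.0, 0.5, 0.2]
opening: 0.0851
grasp_force: 0.0
```

Call:
send_rows(
  targets="0 0 -15 0 0;0 0 -50 0 0;0 0 -100 0 0;0 0 -130 0 0;0 0 -130 0 0;0 0 -130 0 0;0 0 -130 0 0",
)

```text
time: 13.02
ee_pos: [0.4883, -0.215, 0.1958]
tcp_rot: [-179.9, -0.1, 106.9]
wrist_force: [0.1, 0.5, -0.5]
opening: 0.0852
grasp_force: 0.0
```

```bash
python3 - <<'E'
from h import *
print(bot.get_obs()['time'])
cv2.imwrite('pics/s5.png',np.hstack([cv2.resize(camera('scene')[90:240,200:400],(400,300)),cv2.resize(camera('wrist')[:,55:588],(400,300))]))
E
```

```text
13.025
```

View pics/s5.png

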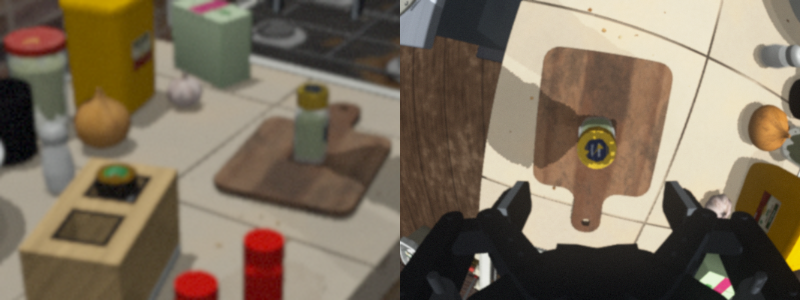

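The jar stands upright near the middle of the blade, base about (598,132) in the wrist half. The gripper is clear and the dark jar is still sunk, so I'm handing in.

```bash
python3 -c "
from workcell import ticket
print(ticket.job_done())"
```

```text
the job is handed in; nothing more can be done
None
```

The yellow-capped jar was pressed, sprung up, lifted out and stood upright on the blade of the chopping board, the dark-capped jar is still sunk, and the job was handed in at about 13 s (no verdict was returned).

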